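Shelve the bit cases in the sloping rack

TASK

Add the two loose black cases to the row on the sloping yellow rack: first the wide one, which goes next to the case already there, then the narrow one on its outside. Keep hold of each until it lies flat on the slope (do not drop it), then push the row together so that all three cases stand squarely side by side with no gaps, tight against the side plate and with their lower ends against the lip. Leave the spool, the brass figurine and the scraper where they are.

Things in the scene. Friction and masses are not known exactly. Their poses are not given: they have to be found in the camera images.
- shelf: Plywood board of the yellow rack, fixed, 150 mm up the slope by 270 mm wide, its low edge to the robot's left, rising to the right at 28 deg. Origin: corner on its upper face where board, lip and side plate meet, 45 mm above the table. x up the slope, y along the row away from the side plate, z square to the board. The end at y = 270 mm is open.
- lip_top (a point): Middle of the top edge of the yellow lip along the board's low edge; the lip is 10 mm thick (shelf x = -10 to 0 mm), stands 16 mm above the board and runs its whole width. A released case may stay put on the slope rather than slide down to it.
- plate_top (a point): Middle of the top edge of the yellow side plate that ends the row; the plate is 10 mm thick (shelf y = -10 to 0 mm, the end nearer the robot), runs x = 0 to 150 mm and stands 45 mm above the board.
- case_first: Loose black plastic case already in the row, free to slide, against lip and side plate: 120 x 50 x 40 mm (x, y, z). Origin: centre of its underside; x along its length, z out of its lid.
- case_wide: The wide loose black plastic case, lying flat on the table lid up: 120 x 60 x 40 mm (x, y, z), about 0.17 to 0.34 kg. Origin: centre of its underside; x along its length, -x the end with two larger steel latches, z out of its lid. Either end may face the lip.
- case_narrow: The narrow loose black plastic case, lying flat on the table lid up: 120 x 38 x 40 mm (x, y, z), about 0.11 to 0.22 kg. Origin and axes as for the wide case. Either end may face the lip.
- spool: Bystander: small filament spool lying flat, 120 mm across, 44 mm high, black flanges and yellow winding. Origin: centre of its underside.
- figurine: Bystander: small brass figurine, 48 mm across its foot, 84 mm high. Origin: centre of its underside.
- scraper: Bystander: print scraper lying on the table beside the rack, 190 mm long, blade 65 mm wide, 20 mm high, wooden handle. Origin: near its middle, on the table; x along its length.
Things that resemble listed ones, but are neither listed nor needed, are in the scene too. What is shaped like the case_narrow but pink or purple is not meant.

How it is judged:
By the outcome, as a careful person would: the job done as asked, in the order asked, and still so for the second after the job is handed in, with the robot touching nothing.
It also fails if it takes over 61 s, if anything falls off the work surface, if the arm or the gripper's body presses on something with over 40 N, if the wrist force passes 120 N, or if a joint passes its speed limit or range.

ROBOT

A 6-joint arm with a two-finger parallel gripper is mounted at the origin on the work surface. World frame = base frame: x ahead of the robot, y to its left, z up, the work surface at z = 0. Lengths are in m, angles in degrees, forces in N, time in s.
With the tool pointing down it reaches from about 0.3 to 0.75 m from the base axis. Payload 8.5 kg.
Tool frame: the origin (TCP) lies midway between the tips of the shut fingers; the grasp point (between the pads) lies grasp_offset behind it (grasp_offset is the distance from the TCP to the grasp point, in m); z points along the fingers, y is the line along which they close (so a half turn about z gives the same grasp; the last joint's range is limited). The gripper opens to 85 mm and grips with 20 to 120 N. Pads are 22 mm wide; open, the fingers measure 114 mm over their backs; the gripper's body (76 mm by 85 mm) begins 54 mm behind the grasp point. The pads swing forward as they close: fully open they stand 13 mm farther back than shut.
Start: joints at [-76.851, 21.807, 74.336, -0, 83.858, -12.336], TCP at [0.237, -0.496, 0.231] pointing down, gripper open.
Joint ranges: [-178.18, 178.18], [-50.72, 133.34], [12.68, 142.11], [-81.47, 261.47], [9.98, 163.14], [-165.26, 165.26]. Speed limits (degrees/s): [136.94, 136.94, 180, 180, 180, 180].

INTERFACE

Orientations are given as a 3x3 rotation matrix whose columns are the frame's x, y, z axes.
In Python, from rig import observe, get_image, camera_params, close_job, grasp_offset gives the robot as it stands.
- The arm moves only by the shell command python3 -m handwheel 'ROWS' [OPENING] [FORCE]. ROWS is JSON, a list of rows, each a list of 2 entries, a list of its own where there are three numbers: the shift along the tool's x, y, z as a fraction of full scale, then the turn, a rotation vector about the tool's x, y, z as a fraction of full scale. In form: [[[dx, dy, dz], [ax, ay, az]], ...]. A call has 1 to 10 rows; each row is the pose to reach, as a shift and turn from the pose commanded when the call began, along the tool's axes at that moment, turning the shorter way round; what a row does not reach only later rows make up. Full scale, the value 1, is 0.5 m for a shift and pi rad for a turn. A row lasts 1/10 s, in which the tool goes at most 50 mm and 8.59 degrees, less where a joint would pass 70% of its speed; a pose out of reach is approached as far as the arm can. A call with a number of a shift or a turn outside -1 to 1 is refused whole. A call with a gripper value outside its range is refused whole. OPENING is the opening, from 0 (shut) to 1 (fully open), set as the call begins (- or left out, the last holds). The fingers move at their own pace and stop on an object; FORCE is the grip in N (left out, the last holds). Time passes only in rows, so rows that repeat a pose let the fingers close. It gives the time, the measured TCP pose, the force, the opening and the grip force at its end, in the units of the state.
- observe(): the state, without advancing time (a new reading comes with each control period).
- get_image(name): name is "scene" or "top"; returns (picture, depth): 420x560x3 uint8, red, green, blue; 420x560 float32, m along the optical axis (not along the pixel's ray), 0 where there is no reading.
- camera_params(name): a dict with "K" (3x3 intrinsics, pixels), "k1" (the pictures are not rectified: a ray, as slopes to the right and down, at radius r is drawn at 1 + k1 r^2 times it, then the intrinsics apply), "R" (3x3) and "t" (3): a world point X has camera coordinates R X + t. Camera axes: x right, y down, z forward; pixel columns grow to the right and rows downward; lengths in m; the calibration is good to about 2 mm. A picture is of the moment at which its call begins. camera_params takes no time and is no camera call.
- close_job(): hands the job in; it is judged then, once.
The state is a dict: "time_s": time; "q": joint angles; "qvel": joint speeds; "joint_efforts": joint torques, N m; "position": TCP position; "tool_rot": TCP orientation; "ft_force": force on the tool from outside, world axes, zero at the start; "wrist_torque": the same for the moment, N m; "grip_width": finger opening in m; "gripper_force": force on a finger pad.
Only numpy, scipy, OpenCV 4.12 (cv2) and the standard library are available. Lean on these libraries where they do the work, as an engineer would, in place of code of your own. Each camera call takes 0.05 s, during which the arm holds its last target. There are 200 camera calls.

## Working session

There is one attempt and no reset: what is moved stays moved. The work goes in short steps, Python scripts to look and compute and a shell command to move; the robot and the scene stay as the last step left them, time stands still between calls to the robot, and variables do not carry over. Pictures are saved under pics/ and viewed, at most 10 in all, crops included, and the job is handed in when it is done.

```bash
ls; mkdir -p pics; cat > h.py <<'E'
import numpy as np, cv2
from rig import *
def save(img,n): cv2.imwrite('pics/'+n,cv2.cvtColor(img,cv2.COLOR_RGB2BGR))
def rays(name,px):
    p=camera_params(name);K=np.array(p['K']);k=p['k1'];R=np.array(p['R']);t=np.array(p['t'])
    px=np.atleast_2d(np.array(px,float))
    d=np.stack([(px[:,0]-K[0,2])/K[0,0],(px[:,1]-K[1,2])/K[1,1]],1);u=d.copy()
    for _ in range(20): u=d/(1+k*(u**2).sum(1,keepdims=True))
    v=np.c_[u,np.ones(len(u))]
    return -R.T@t, v@R, v   # origin, world dirs with unit depth
def onplane(name,px,n,c):
    o,d,_=rays(name,px); n=np.array(n,float)
    return o+d*((c-o@n)/(d@n))[:,None]
def onz(name,px,z): return onplane(name,px,[0,0,1],z)
def bydepth(name,px,dep):
    o,d,_=rays(name,px)
    px=np.atleast_2d(px).astype(int); return o+d*dep[px[:,1],px[:,0]][:,None]
def proj(name,X):
    p=camera_params(name);K=np.array(p['K']);R=np.array(p['R']);t=np.array(p['t'])
    c=np.atleast_2d(X)@R.T+t;u=c[:,:2]/c[:,2:];u=u*(1+p['k1']*(u**2).sum(1,keepdims=True))
    return u@K[:2,:2].T+K[:2,2]
E
python3 - <<'E'
from h import *
for n in('scene','top'):
    im,d=get_image(n);save(im,n+'0.png');np.save(n+'0.npy',d);np.save(n+'0i.npy',im)
    p=camera_params(n);print(n,p,(d>0).mean())
s=observe();print(s,grasp_offset)
E
```

```text
pics
scene {'K': array([[410.71351704,   0.        , 279.41085374],
       [  0.        , 410.71351704, 211.83951505],
       [  0.        ,   0.        ,   1.        ]]), 'k1': 0.0355116268843041, 'R': array([[-0.22877674,  0.97333897, -0.0165061 ],
       [ 0.69309228,  0.15095338, -0.70486606],
       [-0.68358196, -0.17269721, -0.70914835]]), 't': array([ 0.04109311, -0.28473185,  1.25820368])} 0.9961479591836735
top {'K': array([[518.6141411 ,   0.        , 277.29764604],
       [  0.        , 518.6141411 , 215.74502357],
       [  0.        ,   0.        ,   1.        ]]), 'k1': -0.12019120991832932, 'R': array([[ 0.01610081, -0.99985603,  0.00535484],
       [-0.99738928, -0.01643768, -0.07031661],
       [ 0.07039451, -0.00420871, -0.99751035]]), 't': array([0.09938052, 0.53226685, 1.04530504])} 0.996016156462585
{'time_s': 0.1, 'q': array([-7.68505228e+01,  2.18379842e+01,  7.43792384e+01, -1.18528068e-03,
        8.38581508e+01, -1.23369748e+01]), 'qvel': array([ 0.02098475, -0.07315843, -0.18703296,  0.01617433, -0.02726487,
        0.11619282]), 'joint_efforts': array([ 3.38194863e-03, -4.49217975e+01, -2.31656760e+01, -1.61786147e-04,
        3.68424371e-03,  1.80672066e-05]), 'position': array([ 0.23658542, -0.49622525,  0.23077241]), 'tool_rot': array([[ 9.02686139e-01,  4.30299467e-01, -3.19298205e-04],
       [ 4.30299507e-01, -9.02685275e-01,  1.27634154e-03],
       [ 2.60983296e-04, -1.28952968e-03, -9.99999135e-01]]), 'ft_force': array([ 0.367746  , -0.04937246,  0.99326411]), 'wrist_torque': array([ 0.0731956 ,  0.01725252, -0.02988774]), 'gripper_force': 0.0, 'grip_width': 0.0852364535940622} 0.0187
```

View pics/scene0.png

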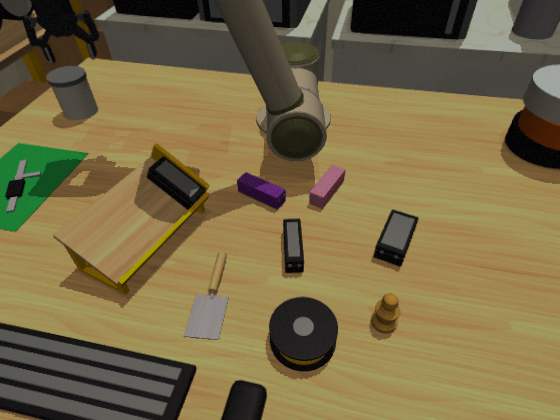

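View pics/top0.png

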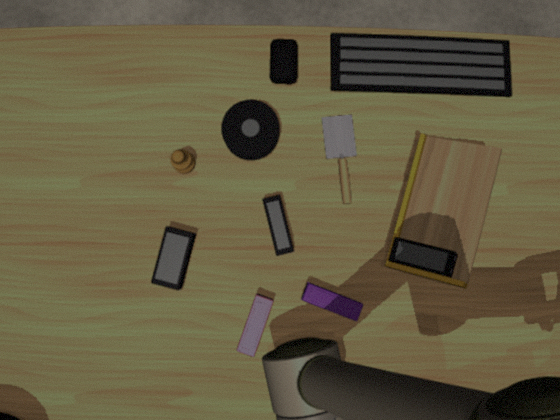

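Scene shows: wide case at scene (397,236) / top (174,258), narrow black case at scene (293,245) / top (278,225), rack with case_first at top (422,257).
Could be confused: narrow black (278,225), pink (255,323), purple (332,301), the mouse (284,61), and case_first (422,257). I choose black (278,225) as narrow and black (174,258) as wide.

```bash
cat > m.py <<'E'
from h import *
def load(n): return np.load(n+'0i.npy'),np.load(n+'0.npy')
def cloud(n,d):
    v,u=np.mgrid[:420,:560]; px=np.c_[u.ravel(),v.ravel()]
    o,r,_=rays(n,px); return (o+r*d.ravel()[:,None]).reshape(420,560,3)
def comp(mask,seed):
    l=cv2.connectedComponents(mask.astype(np.uint8),connectivity=4)[1]; return l==l[seed[1],seed[0]]
def rect(P):
    (c,(w,h),a)=cv2.minAreaRect((P[:,:2]*1000).astype(np.float32))
    if w<h: w,h,a=h,w,a+90
    return np.round(c,1),round(w,1),round(h,1),round((a+90)%180-90,1)
E
python3 - <<'E'
from m import *
S={'wide':{'scene':(397,236),'top':(174,258)},'narrow':{'scene':(293,245),'top':(278,225)}}
for n in('scene','top'):
    im,d=load(n);C=cloud(n,d)
    print(n,'table z',np.median(C[(abs(C[...,2])<.02)][:,2]))
    for k in S:
        s=S[k][n];m=comp(C[...,2]>.02,s);zz=C[m][:,2];zt=np.median(zz[zz>.035])
        top=m&(abs(C[...,2]-zt)<.006)
        P=C[top];print(k,m.sum(),'ztop',zt.round(4),'z pct',np.percentile(P[:,2],[5,95]).round(4),rect(P), 'onplane',rect(onz(n,np.argwhere(top)[:,::-1],zt)))
im,d=load('top')
save(np.vstack([cv2.resize(im[210:300,140:320],(760,380)), ]),'crop1.png')
# rack board
C=cloud('top',d)
for n,box in(('top',(425,150,480,225)),('scene',(100,200,150,245))):
    im,d=load(n);C=cloud(n,d);P=C[box[1]:box[3],box[0]:box[2]].reshape(-1,3)
    P=P[P[:,2]>.02]
    A=np.c_[P[:,:2],np.ones(len(P))];w=np.ones(len(P))>0
    for _ in range(5):
        c=np.linalg.lstsq(A[w],P[w,2],rcond=None)[0];r=P[:,2]-A@c;w=abs(r)<.006
    nn=np.array([-c[0],-c[1],1]);nn/=np.linalg.norm(nn)
    print(n,'board',c,'n',nn,'tilt',np.degrees(np.arccos(nn[2])),'upslope dir',np.degrees(np.arctan2(c[1],c[0])),w.mean(),r[w].std())
E
```

```text
scene table z 0.0012553007316910003
wide 1389 ztop 0.0419 z pct [0.0391 0.0438] (array([439.4, 318.5]), 122.8, 59.6, -13.6) onplane (array([443.1, 318. ]), 124.1, 59.2, -13.5)
narrow 906 ztop 0.0415 z pct [0.0391 0.0435] (array([509.5, 107.1]), 121.8, 37.9, 14.8) onplane (array([512.5, 107.7]), 123.9, 37.8, 14.9)
top table z -0.00038936828547941893
wide 1832 ztop 0.0396 z pct [0.0363 0.0429] (array([441. , 318.9]), 121.3, 61.1, -12.6) onplane (array([441.2, 318.4]), 120.7, 60.7, -12.6)
narrow 1136 ztop 0.0397 z pct [0.0363 0.0427] (array([511.7, 106.3]), 119.9, 37.8, 15.0) onplane (array([511.5, 106.4]), 119.5, 37.6, 14.9)
top board [-0.14250848 -0.51231257  0.04416815] n [0.12582468 0.45233494 0.88292766] tilt 28.002432496900564 upslope dir -105.54481487871418 0.992969696969697 0.0020665521487188963
scene board [-0.14100641 -0.51778946  0.04280689] n [0.12424612 0.45624401 0.88113808] tilt 28.22004486922389 upslope dir -105.23360145366793 0.9955555555555555 0.0015729344024590789
```

View pics/crop1.png

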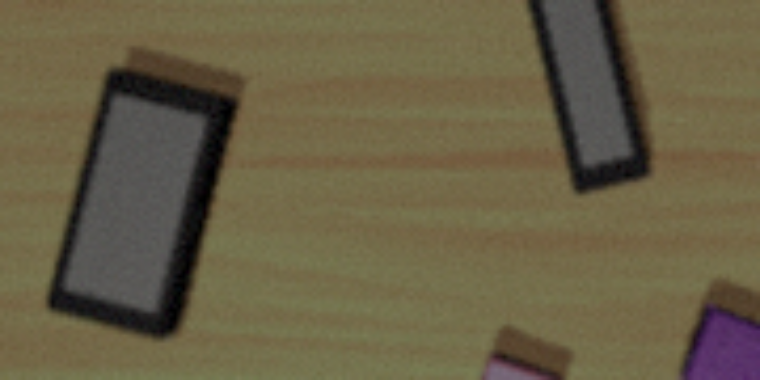

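Crop confirms wide (173,258) and narrow (278,225) are both black, grey-lidded; pink and purple are separate. Now the rack's frame.

```bash
python3 - <<'E'
from m import *
a=np.radians(-105.4);t=np.radians(28)
h=np.array([np.cos(a),np.sin(a),0]);X=h*np.cos(t)+np.array([0,0,np.sin(t)]);Z=-h*np.sin(t)+np.array([0,0,np.cos(t)]);Y=np.cross(Z,X)
B=np.stack([X,Y,Z],1);np.save('B.npy',B);print(B.round(4).tolist())
for n in('top','scene'):
    im,d=load(n);C=cloud(n,d);L=C@B
    hsv=cv2.cvtColor(im,cv2.COLOR_RGB2HSV)
    reg=np.zeros((420,560),bool)
    if n=='top': reg[125:295,375:510]=1
    else: reg[140:300,50:220]=1
    reg&=(C[...,2]>.025)
    b=reg.copy();yel=reg&(hsv[...,0]>18)&(hsv[...,0]<32)&(hsv[...,1]>190)
    blk=reg&(hsv[...,2]<60)&(hsv[...,1]<120)
    P=L[reg&~yel&~blk];
    zb=np.median(P[:,2]);print(n,'board z',zb,'yel',yel.sum(),'blk',blk.sum())
    # lip top: points ~16mm above board ; plate top: 45mm
    for nm,lo,hi in(('lip',10,22),('plate/case',36,52),('board',-4,4)):
        Q=L[reg&(L[...,2]>zb+lo/1e3)&(L[...,2]<zb+hi/1e3)]
        print(nm,len(Q),np.percentile(Q,[1,5,25,50,75,95,99],axis=0).round(4).T.tolist())
    # lip top profile: histogram x of points in lip band
    Q=L[blk&(L[...,2]>zb+.034)];print('case top',len(Q),np.percentile(Q,[1,99],axis=0).round(4).tolist())
    Q=L[yel];print('yel',np.percentile(Q,[1,5,50,95,99],axis=0).round(4).T.tolist())
E
```

```text
[[-0.2345, 0.9641, 0.1247], [-0.8512, -0.2656, 0.4526], [0.4695, 0.0, 0.8829]]
top board z 0.03862551975602467 yel 238 blk 1337
lip 681 [[0.0133, 0.0142, 0.0163, 0.0194, 0.0226, 0.1416, 0.1517], [0.4444, 0.4609, 0.5318, 0.5944, 0.6607, 0.712, 0.7222], [0.049, 0.0502, 0.0525, 0.0539, 0.0553, 0.0573, 0.0597]]
plate/case 2054 [[0.0256, 0.0309, 0.0573, 0.0887, 0.1191, 0.1436, 0.1673], [0.4448, 0.4467, 0.4573, 0.4731, 0.4889, 0.5013, 0.5041], [0.0749, 0.0758, 0.0775, 0.079, 0.0808, 0.0843, 0.086]]
board 8447 [[0.0242, 0.0311, 0.0647, 0.1057, 0.144, 0.1681, 0.1729], [0.4647, 0.5042, 0.5523, 0.6085, 0.6661, 0.7127, 0.7221], [0.0349, 0.0355, 0.037, 0.0383, 0.0395, 0.0412, 0.0421]]
case top 1280 [[0.028, 0.4572, 0.074], [0.1431, 0.5041, 0.0828]]
yel [[0.0164, 0.0186, 0.0872, 0.1711, 0.1731], [0.4441, 0.4449, 0.4516, 0.5617, 0.7026], [0.044, 0.0493, 0.0809, 0.0853, 0.0878]]
scene board z 0.03892664540104479 yel 1406 blk 1231
lip 845 [[0.0142, 0.0146, 0.0173, 0.0205, 0.024, 0.1324, 0.1687], [0.4477, 0.4534, 0.5023, 0.5667, 0.6466, 0.7106, 0.7219], [0.0495, 0.0504, 0.0533, 0.0547, 0.056, 0.0584, 0.06]]
plate/case 1471 [[0.0257, 0.0311, 0.0561, 0.0884, 0.1196, 0.1467, 0.1697], [0.4428, 0.4456, 0.4534, 0.4715, 0.4884, 0.501, 0.5032], [0.0756, 0.0769, 0.0786, 0.0799, 0.0815, 0.085, 0.0865]]
board 7765 [[0.0224, 0.0335, 0.0641, 0.1024, 0.1403, 0.1686, 0.1737], [0.4739, 0.5077, 0.563, 0.6238, 0.6769, 0.7148, 0.7223], [0.0355, 0.0365, 0.0378, 0.0388, 0.0398, 0.0412, 0.0422]]
case top 964 [[0.0245, 0.4574, 0.0741], [0.1412, 0.5037, 0.0834]]
yel [[0.0141, 0.0145, 0.0223, 0.1619, 0.1703], [0.4442, 0.4468, 0.5371, 0.7182, 0.7231], [-0.0297, -0.0104, 0.0551, 0.085, 0.0866]]
```

```bash
cat > go.py <<'E'
import sys
from h import *
from scipy.spatial.transform import Rotation as Ro
B=np.load('B.npy');O=B@np.array([.0237,.4535,.0387])
def table(x,y,z,head):
    c,s=np.cos(np.radians(head)),np.sin(np.radians(head))
    return np.array([x,y,z]),np.array([[c,s,0],[s,-c,0],[0,0,-1.]])
def shelf(x,y,z,yaw=0): # mm; tool x = down slope, tool y = +row, yaw about tool z (deg)
    R=np.stack([-B[:,0],B[:,1],-B[:,2]],1)@Ro.from_euler('z',yaw,degrees=True).as_matrix()
    return O+B@np.array([x,y,z])/1000,R
def delta(T):
    s=observe();p=s['position'];R=s['tool_rot']
    print('shift',(R.T@(T[0]-p)/.5).round(4).tolist(),'turn',(Ro.from_matrix(R.T@T[1]).as_rotvec()/np.pi).round(4).tolist(),
      't',round(s['time_s'],2),'F',np.round(s['ft_force'],1),'grip',round(s['grip_width'],4),round(s['gripper_force'],1))
def where():
    s=observe();print('shelf tcp mm',((s['position']-O)@B*1000).round(1),'world',s['position'].round(4))
a=sys.argv[1:]
if a:
    where();delta((table if a[0]=='t' else shelf)(*map(float,a[1:])))
E
python3 go.py t .441 .3187 .2 167
```

```text
shelf tcp mm [451.6 -93.6 -30. ] world [ 0.2366 -0.4962  0.2308]
shift [1.0704, -1.2952, 0.0635] turn [-0.0001, -0.0005, -0.7862] t 0.1 F [ 0.4 -0.   1. ] grip 0.0852 0.0
```

```bash
python3 -m handwheel '[[[0.53,-0.64,0],[0,0,-0.4]],[[0.53,-0.64,0],[0,0,-0.4]],[[0.53,-0.64,0],[0,0,-0.4]],[[0.53,-0.64,0],[0,0,-0.4]],[[0.53,-0.64,0],[0,0,-0.4]],[[0.53,-0.64,0],[0,0,-0.4]],[[0.53,-0.64,0],[0,0,-0.4]],[[0.53,-0.64,0],[0,0,-0.4]],[[0.53,-0.64,0],[0,0,-0.4]],[[0.53,-0.64,0],[0,0,-0.4]]]' 1; python3 go.py t .441 .3187 .12 167
```

```text
time_s: 1.1
position: [0.3382, -0.0917, 0.2313]
tool_rot: [[-0.135, 0.991, -0.0], [0.991, 0.135, 0.0], [0.0, 0.0, -1.0]]
ft_force: [0.7, -0.9, -0.7]
grip_width: 0.0849
gripper_force: 0.0
shelf tcp mm [  83.7 -103.1  166.2] world [ 0.3382 -0.0917  0.2313]
shift [0.7855, 0.3145, 0.2228] turn [0.0, -0.0001, -0.3847] t 1.1 F [ 0.7 -0.9 -0.7] grip 0.0849 0.0
```

```bash
python3 -m handwheel '[[[0.785,0.315,0.223],[0,0,-0.385]],[[0.785,0.315,0.223],[0,0,-0.385]],[[0.785,0.315,0.223],[0,0,-0.385]],[[0.785,0.315,0.223],[0,0,-0.385]],[[0.785,0.315,0.223],[0,0,-0.385]],[[0.785,0.315,0.223],[0,0,-0.385]],[[0.785,0.315,0.223],[0,0,-0.385]],[[0.785,0.315,0.223],[0,0,-0.385]],[[0.785,0.315,0.223],[0,0,-0.385]],[[0.785,0.315,0.223],[0,0,-0.385]]]' 1; python3 go.py t .441 .3187 .003 167
```

```text
time_s: 2.1
position: [0.4442, 0.3181, 0.1177]
tool_rot: [[-0.974, 0.228, -0.002], [0.228, 0.974, -0.0], [0.002, -0.001, -1.0]]
ft_force: [-0.6, -0.2, -0.1]
grip_width: 0.0856
gripper_force: 0.0
shelf tcp mm [-343.4 -109.7  264.5] world [0.4442 0.3181 0.1177]
shift [0.0061, -0.0, 0.2294] turn [-0.0003, -0.0005, -0.0009] t 2.1 F [-0.6 -0.2 -0.1] grip 0.0856 0.0
```

```bash
python3 -m handwheel '[[[0,0,0.08],[0,0,0]],[[0,0,0.14],[0,0,0]],[[0,0,0.19],[0,0,0]],[[0,0,0.215],[0,0,0]],[[0,0,0.228],[0,0,0]],[[0,0,0.233],[0,0,0]],[[0,0,0.233],[0,0,0]],[[0,0,0.233],[0,0,0]]]' 1; python3 go.py t .441 .3187 .003 167
```

```text
time_s: 2.9
position: [0.4437, 0.3162, 0.0043]
tool_rot: [[-0.973, 0.229, 0.002], [0.229, 0.973, 0.001], [-0.001, 0.001, -1.0]]
ft_force: [-0.1, 0.9, -0.3]
grip_width: 0.0855
gripper_force: 0.0
shelf tcp mm [-394.9 -109.7  163.5] world [0.4437 0.3162 0.0043]
shift [0.0064, 0.0036, 0.0025] turn [0.0003, 0.0004, -0.0012] t 2.9 F [-0.1  0.9 -0.3] grip 0.0855 0.0
```

```bash
python3 -m handwheel '[[[0.006,0.003,0],[0,0,0]],[[0.006,0.003,0],[0,0,0]]]' 1; python3 -m handwheel '[[[0,0,0],[0,0,0]],[[0,0,0],[0,0,0]],[[0,0,0],[0,0,0]],[[0,0,0],[0,0,0]],[[0,0,0],[0,0,0]],[[0,0,0],[0,0,0]],[[0,0,0],[0,0,0]],[[0,0,0],[0,0,0]]]' 0 50; python3 go.py t .441 .3187 .003 167
```

```text
time_s: 3.1
position: [0.4404, 0.3186, 0.0038]
tool_rot: [[-0.974, 0.228, 0.001], [0.228, 0.974, 0.0], [-0.0, 0.0, -1.0]]
ft_force: [-0.1, -0.5, 0.2]
grip_width: 0.0852
gripper_force: 0.0
time_s: 3.9
position: [0.4408, 0.3183, 0.0037]
tool_rot: [[-0.974, 0.229, 0.001], [0.229, 0.974, 0.0], [-0.0, 0.0, -1.0]]
ft_force: [-1.4, 0.4, 5.9]
grip_width: 0.0591
gripper_force: 55.1
shelf tcp mm [-396.3 -113.1  163.6] world [0.4408 0.3183 0.0037]
shift [-0.0003, 0.0008, 0.0014] turn [0.0001, 0.0002, -0.0012] t 3.9 F [-1.4  0.4  5.9] grip 0.0591 55.1
```

```bash
python3 -m handwheel '[[[0,0,-0.04],[0,0,0]],[[0,0,-0.1],[0,0,0]],[[0,0,-0.2],[0,0,0]],[[0,0,-0.3],[0,0,0]],[[0,0,-0.4],[0,0,0]],[[0,0,-0.46],[0,0,0]],[[0,0,-0.46],[0,0,0]]]' 0 50; python3 go.py s 70 101 120
```

```text
time_s: 4.6
position: [0.4417, 0.3187, 0.2371]
tool_rot: [[-0.974, 0.229, 0.007], [0.229, 0.974, 0.003], [-0.006, 0.005, -1.0]]
ft_force: [0.8, 0.6, -2.6]
grip_width: 0.0594
gripper_force: 55.7
shelf tcp mm [-287.3 -112.3  370. ] world [0.4417 0.3187 0.2371]
shift [-0.3925, -0.8818, 0.1044] turn [0.1275, -0.1199, 0.5003] t 4.6 F [ 0.8  0.6 -2.6] grip 0.0594 55.7
```

```bash
python3 -m handwheel '[[[-0.39,-0.88,0],[0.127,-0.12,0.5]],[[-0.39,-0.88,0],[0.127,-0.12,0.5]],[[-0.39,-0.88,0],[0.127,-0.12,0.5]],[[-0.39,-0.88,0],[0.127,-0.12,0.5]],[[-0.39,-0.88,0],[0.127,-0.12,0.5]],[[-0.39,-0.88,0],[0.127,-0.12,0.5]],[[-0.39,-0.88,0],[0.127,-0.12,0.5]],[[-0.39,-0.88,0],[0.127,-0.12,0.5]],[[-0.39,-0.88,0],[0.127,-0.12,0.5]],[[-0.39,-0.88,0],[0.127,-0.12,0.5]]]' 0 50; python3 go.py s 70 101 60
```

```text
time_s: 5.6
position: [0.5292, -0.1576, 0.231]
tool_rot: [[0.088, 0.992, -0.09], [0.895, -0.119, -0.43], [-0.437, -0.043, -0.898]]
ft_force: [0.7, 0.3, -3.7]
grip_width: 0.0597
gripper_force: 55.8
shelf tcp mm [ 94.8  98.6 159.9] world [ 0.5292 -0.1576  0.231 ]
shift [0.0422, 0.0059, 0.2015] turn [0.0094, -0.0104, 0.0486] t 5.6 F [ 0.7  0.3 -3.7] grip 0.0597 55.8
```

```bash
python3 -m handwheel '[[[0.042,0.006,0.08],[0.009,-0.01,0.049]],[[0.042,0.006,0.14],[0.009,-0.01,0.049]],[[0.042,0.006,0.2],[0.009,-0.01,0.049]],[[0.042,0.006,0.2],[0.009,-0.01,0.049]],[[0.042,0.006,0.2],[0.009,-0.01,0.049]]]' 0 50; python3 go.py s 66 101 8
```

```text
time_s: 6.1
position: [0.5258, -0.179, 0.1335]
tool_rot: [[0.23, 0.966, -0.119], [0.854, -0.259, -0.451], [-0.467, 0.002, -0.884]]
ft_force: [0.2, 0.3, -1.5]
grip_width: 0.0594
gripper_force: 55.8
shelf tcp mm [ 68.  100.9  63.7] world [ 0.5258 -0.179   0.1335]
shift [0.0037, -0.0003, 0.1114] turn [0.0015, -0.001, 0.0016] t 6.1 F [ 0.2  0.3 -1.5] grip 0.0594 55.8
```

Aligned; descend to ~4 mm above board, then creep into contact.

```bash
python3 -m handwheel '[[[0.003,0,0.06],[0.001,-0.001,0.001]],[[0.003,0,0.09],[0.001,-0.001,0.001]],[[0.003,0,0.105],[0.001,-0.001,0.001]],[[0.003,0,0.111],[0.001,-0.001,0.001]],[[0.003,0,0.111],[0.001,-0.001,0.001]],[[0.003,0,0.111],[0.001,-0.001,0.001]]]' 0 50; python3 go.py s 64 101 4
```

```text
time_s: 6.7
position: [0.5205, -0.2028, 0.0854]
tool_rot: [[0.234, 0.965, -0.12], [0.851, -0.263, -0.455], [-0.47, 0.004, -0.883]]
ft_force: [0.4, 0.6, -2.9]
grip_width: 0.0593
gripper_force: 55.8
shelf tcp mm [ 67.  102.1   9.8] world [ 0.5205 -0.2028  0.0854]
shift [0.006, -0.0023, 0.0115] turn [0.0017, 0.0002, 0.0002] t 6.7 F [ 0.4  0.6 -2.9] grip 0.0593 55.8
```

```bash
python3 -m handwheel '[[[0,0,0.002],[0,0,0]],[[0,0,0.004],[0,0,0]],[[0,0,0.006],[0,0,0]],[[0,0,0.008],[0,0,0]],[[0,0,0.008],[0,0,0]]]' 0 50; python3 go.py s 58 101 4
```

```text
time_s: 7.2
position: [0.5194, -0.2049, 0.0807]
tool_rot: [[0.233, 0.965, -0.122], [0.851, -0.263, -0.454], [-0.47, 0.002, -0.883]]
ft_force: [-0.5, 0.1, -2.7]
grip_width: 0.0595
gripper_force: 55.8
shelf tcp mm [ 66.8 101.6   4.6] world [ 0.5194 -0.2049  0.0807]
shift [0.0176, -0.0012, 0.0011] turn [0.001, 0.0002, 0.0004] t 7.2 F [-0.5  0.1 -2.7] grip 0.0595 55.8
```

```bash
python3 -m handwheel '[[[0.003,0,0],[0,0,0]],[[0.006,0,0],[0,0,0]],[[0.009,0,0],[0,0,0]],[[0.011,0,0],[0,0,0]],[[0.011,0,0],[0,0,0]]]' 0 50; python3 go.py s 60 101 4
```

```text
time_s: 7.7
position: [0.5207, -0.2, 0.0782]
tool_rot: [[0.233, 0.965, -0.121], [0.851, -0.263, -0.454], [-0.47, 0.003, -0.883]]
ft_force: [-1.0, 0.1, -3.3]
grip_width: 0.0594
gripper_force: 55.8
shelf tcp mm [ 61.1 101.7   4.7] world [ 0.5207 -0.2     0.0782]
shift [0.0023, -0.0013, 0.0015] turn [0.0011, 0.0002, 0.0004] t 7.7 F [-1.   0.1 -3.3] grip 0.0594 55.8
```

```bash
python3 -m handwheel '[[[0,0,0.001],[0,0,0]],[[0,0,0.003],[0,0,0]],[[0,0,0.003],[0,0,0]]]' 0 50; python3 go.py s 60 101 4;python3 -m handwheel '[[[0.002,0,0],[0,0,0]],[[0.003,0,0],[0,0,0]],[[0.003,0,0],[0,0,0]]]' 0 50; python3 go.py s 60 101 4
```

```text
time_s: 8.0
position: [0.5206, -0.2009, 0.077]
tool_rot: [[0.234, 0.965, -0.121], [0.851, -0.263, -0.454], [-0.47, 0.003, -0.883]]
ft_force: [-0.1, 1.8, -1.6]
grip_width: 0.0596
gripper_force: 56.1
shelf tcp mm [ 61.4 101.7   3.3] world [ 0.5206 -0.2009  0.077 ]
shift [0.0027, -0.0015, -0.0014] turn [0.0012, 0.0002, 0.0003] t 8.0 F [-0.1  1.8 -1.6] grip 0.0596 56.1
time_s: 8.3
position: [0.5208, -0.2002, 0.0767]
tool_rot: [[0.233, 0.965, -0.122], [0.851, -0.263, -0.455], [-0.471, 0.003, -0.882]]
ft_force: [-2.2, -5.9, 2.4]
grip_width: 0.0594
gripper_force: 56.1
shelf tcp mm [ 60.6 101.8   3.3] world [ 0.5208 -0.2002  0.0767]
shift [0.0012, -0.0016, -0.0013] turn [0.0012, 0.0006, 0.0004] t 8.3 F [-2.2 -5.9  2.4] grip 0.0594 56.1
```

Lip contact felt (−y, up force). Press slightly onto the board, then release.

```bash
python3 -m handwheel '[[[0.001,0,0.001],[0,0,0]],[[0.001,0,0.003],[0,0,0]],[[0.001,0,0.003],[0,0,0]]]' 0 50; python3 go.py s 60 101 4;python3 -m handwheel '[[[0,0,0],[0,0,0]],[[0,0,0],[0,0,0]],[[0,0,0],[0,0,0]],[[0,0,0],[0,0,0]]]' 0.8; python3 go.py s 60 101 4
```

```text
time_s: 8.6
position: [0.5209, -0.2003, 0.0766]
tool_rot: [[0.234, 0.965, -0.121], [0.85, -0.263, -0.456], [-0.472, 0.004, -0.882]]
ft_force: [-3.4, 0.9, 14.8]
grip_width: 0.0595
gripper_force: 57.7
shelf tcp mm [ 60.6 101.9   3.3] world [ 0.5209 -0.2003  0.0766]
shift [0.0012, -0.0017, -0.0015] turn [0.0015, 0.0009, 0.0002] t 8.6 F [-3.4  0.9 14.8] grip 0.0595 57.7
time_s: 9.0
position: [0.5209, -0.1997, 0.0744]
tool_rot: [[0.233, 0.965, -0.121], [0.851, -0.263, -0.454], [-0.47, 0.003, -0.883]]
ft_force: [-0.5, 1.1, 1.1]
grip_width: 0.0685
gripper_force: 0.0
shelf tcp mm [ 59.1 101.7   1.6] world [ 0.5209 -0.1997  0.0744]
shift [-0.0017, -0.0014, -0.0049] turn [0.0011, 0.0001, 0.0004] t 9.0 F [-0.5  1.1  1.1] grip 0.0685 0.0
```

```bash
python3 -m handwheel '[[[0,0,-0.03],[0,0,0]],[[0,0,-0.08],[0,0,0]],[[0,0,-0.14],[0,0,0]],[[0,0.05,-0.14],[0,0,0]],[[0,0.11,-0.14],[0,0,0]],[[0,0.11,-0.14],[0,0,0]],[[0,0.11,-0.14],[0,0,0]]]' 0; python3 go.py s 56 156 9
```

```text
time_s: 9.7
position: [0.582, -0.1823, 0.1355]
tool_rot: [[0.233, 0.965, -0.123], [0.852, -0.263, -0.453], [-0.469, 0.001, -0.883]]
ft_force: [-0.8, 0.6, -3.4]
grip_width: 0.059
gripper_force: 58.2
shelf tcp mm [ 58.6 156.   71. ] world [ 0.582  -0.1823  0.1355]
shift [0.0051, -0.0002, 0.1239] turn [0.0005, -0.0, 0.0006] t 9.7 F [-0.8  0.6 -3.4] grip 0.059 58.2
```

I closed too early: the command applies at call start, so the case was re-gripped and is still held. I'll set it back down the same way.

```bash
python3 -m handwheel '[[[0,-0.05,0],[0,0,0]],[[0,-0.11,0],[0,0,0]],[[0,-0.11,0],[0,0,0]],[[-0.005,-0.11,0.04],[0,0,0]],[[-0.005,-0.11,0.08],[0,0,0]],[[-0.005,-0.11,0.11],[0,0,0]],[[-0.005,-0.11,0.124],[0,0,0]],[[-0.005,-0.11,0.124],[0,0,0]]]' 0; python3 go.py s 61 101 4; python3 - <<'E'
from h import *
im,d=get_image('scene');save(cv2.resize(im[120:300,40:240],(700,630))[:600],'s1.png')
E
```

```text
time_s: 10.5
position: [0.521, -0.1981, 0.083]
tool_rot: [[0.234, 0.965, -0.122], [0.851, -0.263, -0.454], [-0.47, 0.002, -0.883]]
ft_force: [-0.0, -0.2, -3.1]
grip_width: 0.059
gripper_force: 58.7
shelf tcp mm [ 61.7 101.4   9.9] world [ 0.521  -0.1981  0.083 ]
shift [0.0015, -0.0007, 0.0117] turn [0.001, 0.0001, 0.0003] t 10.5 F [-0.  -0.2 -3.1] grip 0.059 58.7
```

View pics/s1.png

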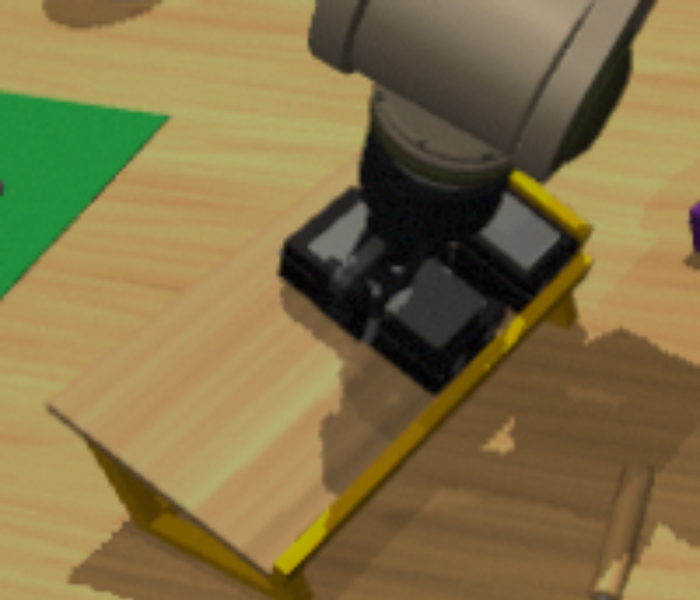

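The picture shows the case held parallel to the board (crop centre ~(390,300)), near the lip, beside case_first. Creep down.

```bash
python3 -m handwheel '[[[0,0,0.004],[0,0,0]],[[0,0,0.008],[0,0,0]],[[0,0,0.011],[0,0,0]],[[0,0,0.013],[0,0,0]],[[0,0,0.013],[0,0,0]]]' 0 50; python3 go.py s 61 101 2
```

```text
time_s: 11.05
position: [0.5214, -0.1988, 0.0822]
tool_rot: [[0.235, 0.965, -0.117], [0.851, -0.262, -0.456], [-0.47, 0.008, -0.882]]
ft_force: [-4.1, 29.8, 42.6]
grip_width: 0.0591
gripper_force: 65.4
shelf tcp mm [ 61.9 102.    8.9] world [ 0.5214 -0.1988  0.0822]
shift [0.0018, -0.0021, 0.0139] turn [0.0027, 0.0003, -0.0002] t 11.05 F [-4.1 29.8 42.6] grip 0.0591 65.4
```

```bash
python3 -m handwheel '[[[0.002,0,0.001],[0,0,0]],[[0.003,0,0.002],[0,0,0]],[[0.003,0,0.002],[0,0,0]]]' 0 50; python3 go.py s 61 101 2
```

```text
time_s: 11.35
position: [0.5215, -0.1989, 0.0821]
tool_rot: [[0.235, 0.965, -0.117], [0.849, -0.262, -0.458], [-0.473, 0.009, -0.881]]
ft_force: [-9.7, 27.4, 52.9]
grip_width: 0.059
gripper_force: 66.6
shelf tcp mm [ 61.9 102.1   8.8] world [ 0.5215 -0.1989  0.0821]
shift [0.0018, -0.0023, 0.0135] turn [0.0029, 0.0011, -0.0004] t 11.35 F [-9.7 27.4 52.9] grip 0.059 66.6
```

Contact at 8.9 mm (regripped higher). Back off the press, then find the lip.

```bash
python3 -m handwheel '[[[0,0,-0.006],[0,0,0]],[[0,0,-0.012],[0,0,0]],[[0,0,-0.012],[0,0,0]],[[0.002,0,-0.012],[0,0,0]],[[0.003,0,-0.012],[0,0,0]],[[0.003,0,-0.012],[0,0,0]]]' 0 50; python3 go.py s 61 101 9
```

```text
time_s: 11.95
position: [0.5222, -0.197, 0.0812]
tool_rot: [[0.234, 0.965, -0.12], [0.85, -0.263, -0.456], [-0.471, 0.005, -0.882]]
ft_force: [-2.5, 2.7, 8.6]
grip_width: 0.0588
gripper_force: 60.5
shelf tcp mm [ 59.6 102.3   8.9] world [ 0.5222 -0.197   0.0812]
shift [-0.0027, -0.0026, -0.0001] turn [0.0017, 0.0006, 0.0001] t 11.95 F [-2.5  2.7  8.6] grip 0.0588 60.5
```

```bash
python3 -m handwheel '[[[0.002,0,-0.001],[0,0,0]],[[0.004,0,-0.001],[0,0,0]],[[0.004,0,-0.001],[0,0,0]]]' 0 50; python3 go.py s 61 101 9;
```

```text
time_s: 12.25
position: [0.5225, -0.1963, 0.0809]
tool_rot: [[0.233, 0.965, -0.121], [0.849, -0.263, -0.457], [-0.473, 0.004, -0.881]]
ft_force: [-3.4, -6.6, 9.2]
grip_width: 0.059
gripper_force: 60.1
shelf tcp mm [ 58.9 102.4   9. ] world [ 0.5225 -0.1963  0.0809]
shift [-0.0042, -0.0027, 0.0] turn [0.0015, 0.0013, 0.0002] t 12.25 F [-3.4 -6.6  9.2] grip 0.059 60.1
```

Lip touched. Release and lift, fingers left open.

```bash
python3 -m handwheel '[[[0,0,0],[0,0,0]],[[0,0,0],[0,0,0]],[[0,0,0],[0,0,0]],[[0,0,0],[0,0,0]],[[0,0,-0.03],[0,0,0]],[[0,0,-0.08],[0,0,0]],[[0,0,-0.14],[0,0,0]],[[0,0.05,-0.14],[0,0,0]],[[0,0.11,-0.14],[0,0,0]],[[0,0.11,-0.14],[0,0,0]]]' 0.8; python3 -m handwheel '[[[0,0,0],[0,0,0]],[[0,0,0],[0,0,0]],[[0,0,0],[0,0,0]],[[0,0,0],[0,0,0]],[[0,0,0],[0,0,0]],[[0,0,0],[0,0,0]],[[0,0,0],[0,0,0]],[[0,0,0],[0,0,0]],[[0,0,0],[0,0,0]]]' 0;  python3 go.py s 54 158 9; python3 - <<'E'
from m import *
B=np.load('B.npy');O=B@np.array([.0237,.4535,.0387])
for n in('top','scene'):
    im,d=get_image(n);L=(cloud(n,d)-O)@B*1000
    hsv=cv2.cvtColor(im,cv2.COLOR_RGB2HSV)
    m=(abs(L[...,2]-40)<5)&(L[...,0]>-15)&(L[...,0]<150)&(L[...,1]>53)&(L[...,1]<200)&(hsv[...,2]<110)
    P=L[m];print(n,len(P),rect(P/1000),np.percentile(P,[1,50,99],axis=0).round(1).tolist())
E
```

```text
time_s: 13.25
position: [0.5861, -0.1778, 0.1413]
tool_rot: [[0.234, 0.965, -0.12], [0.851, -0.263, -0.454], [-0.47, 0.005, -0.883]]
ft_force: [-0.9, -0.4, -0.1]
grip_width: 0.0685
gripper_force: 0.0
time_s: 14.15
position: [0.5838, -0.1772, 0.1416]
tool_rot: [[0.233, 0.965, -0.121], [0.851, -0.263, -0.454], [-0.47, 0.003, -0.883]]
ft_force: [0.1, 0.5, -0.2]
grip_width: 0.0003
gripper_force: 0.0
shelf tcp mm [ 56.7 156.4  78.9] world [ 0.5838 -0.1772  0.1416]
shift [0.0055, 0.0027, 0.1399] turn [0.0011, 0.0002, 0.0003] t 14.15 F [ 0.1  0.5 -0.2] grip 0.0003 0.0
top 934 (array([ 93. , 103.2]), 61.0, 55.3, 89.7) [[66.4, 73.3, 35.6], [94.0, 103.0, 39.7], [119.9, 132.8, 43.7]]
scene 474 (array([ 60. , 101.7]), 119.6, 60.9, 0.6) [[0.7, 71.6, 35.5], [19.9, 113.0, 40.2], [118.8, 131.3, 43.4]]
```

Case stands at x 0–120, y 72–132, flat. Descend outside and push.

```bash
python3 -m handwheel '[[[0.005,0.003,0.06],[0,0,0]],[[0.005,0.003,0.11],[0,0,0]],[[0.005,0.003,0.135],[0,0,0]],[[0.005,0.003,0.139],[0,0,0]],[[0.005,0.003,0.139],[0,0,0]]]' 0;  python3 go.py s 54 130 9
```

```text
time_s: 14.75
position: [0.5777, -0.2071, 0.0796]
tool_rot: [[0.234, 0.965, -0.121], [0.851, -0.263, -0.454], [-0.47, 0.003, -0.883]]
ft_force: [0.4, 0.0, -0.2]
grip_width: -0.0
gripper_force: 0.0
shelf tcp mm [ 54.5 158.4   9.9] world [ 0.5777 -0.2071  0.0796]
shift [0.001, -0.0569, 0.0016] turn [0.0013, 0.0002, 0.0002] t 14.75 F [ 0.4  0.  -0.2] grip -0.0 0.0
```

```bash
python3 -m handwheel '[[[0,-0.01,0],[0,0,0]],[[0,-0.02,0],[0,0,0]],[[0,-0.026,0],[0,0,0]],[[0,-0.032,0],[0,0,0]],[[0,-0.038,0],[0,0,0]],[[0,-0.044,0],[0,0,0]],[[0,-0.05,0],[0,0,0]],[[0,-0.056,0],[0,0,0]],[[0,-0.06,0],[0,0,0]],[[0,-0.06,0],[0,0,0]]]' 0;  python3 go.py s 54 124.5 9
```

```text
time_s: 15.75
position: [0.5481, -0.1991, 0.079]
tool_rot: [[0.233, 0.965, -0.122], [0.851, -0.263, -0.454], [-0.47, 0.002, -0.883]]
ft_force: [0.9, 0.2, 0.5]
grip_width: 0.0003
gripper_force: 0.9
shelf tcp mm [ 54.3 127.8   9.3] world [ 0.5481 -0.1991  0.079 ]
shift [0.0007, -0.0066, 0.0005] turn [0.001, 0.0002, 0.0004] t 15.75 F [0.9 0.2 0.5] grip 0.0003 0.9
```

```bash
python3 -m handwheel '[[[0,-0.004,0],[0,0,0]],[[0,-0.008,0],[0,0,0]],[[0,-0.01,0],[0,0,0]],[[0,-0.01,0],[0,0,0]]]' 0;  python3 go.py s 54 124.5 9
```

```text
time_s: 16.15
position: [0.5448, -0.1982, 0.0791]
tool_rot: [[0.234, 0.965, -0.118], [0.851, -0.262, -0.455], [-0.47, 0.006, -0.883]]
ft_force: [7.9, -2.2, -0.6]
grip_width: -0.0003
gripper_force: 4.3
shelf tcp mm [ 54.4 124.4   9.4] world [ 0.5448 -0.1982  0.0791]
shift [0.0008, 0.0002, 0.0008] turn [0.0022, 0.0001, 0.0001] t 16.15 F [ 7.9 -2.2 -0.6] grip -0.0003 4.3
```

```bash
python3 -m handwheel '[[[0,-0.003,0],[0,0,0]],[[0,-0.006,0],[0,0,0]],[[0,-0.006,0],[0,0,0]],[[0,-0.006,0],[0,0,0]]]' 0;  python3 go.py s 54 124.5 9; python3 -m handwheel '[[[0,0.01,0],[0,0,0]],[[0,0.02,0],[0,0,0]],[[0,0.02,0],[0,0,0]],[[0,0.02,-0.05],[0,0,0]],[[0,0.02,-0.12],[0,0,0]],[[0,0.02,-0.2],[0,0,0]],[[0,0.02,-0.28],[0,0,0]],[[0,0.02,-0.28],[0,0,0]]]' 0;  python3 go.py t .5113 .1066 .12 15
```

```text
time_s: 16.55
position: [0.545, -0.1978, 0.0799]
tool_rot: [[0.235, 0.966, -0.11], [0.851, -0.26, -0.456], [-0.469, 0.013, -0.883]]
ft_force: [20.1, -2.8, -3.2]
grip_width: 0.0002
gripper_force: 10.0
shelf tcp mm [ 54.4 124.4  10.3] world [ 0.545  -0.1978  0.0799]
shift [0.0008, 0.0001, 0.0025] turn [0.0047, -0.0001, -0.0003] t 16.55 F [20.1 -2.8 -3.2] grip 0.0002 10.0
time_s: 17.35
position: [0.5688, -0.1345, 0.2072]
tool_rot: [[0.235, 0.965, -0.114], [0.851, -0.261, -0.456], [-0.47, 0.01, -0.883]]
ft_force: [-0.2, 0.1, 0.1]
grip_width: -0.0
gripper_force: 0.0
shelf tcp mm [ 54.7 130.6 154.2] world [ 0.5688 -0.1345  0.2072]
shift [0.4652, -0.2387, -0.0528] turn [0.0842, 0.1394, 0.3249] t 17.35 F [-0.2  0.1  0.1] grip -0.0 0.0
```

```bash
python3 -m handwheel '[[[0.39,-0.237,-0.194],[0.084,0.139,0.325]],[[0.39,-0.237,-0.194],[0.084,0.139,0.325]],[[0.39,-0.237,-0.194],[0.084,0.139,0.325]],[[0.39,-0.237,-0.194],[0.084,0.139,0.325]],[[0.39,-0.237,-0.194],[0.084,0.139,0.325]],[[0.39,-0.237,-0.194],[0.084,0.139,0.325]],[[0.39,-0.237,-0.194],[0.084,0.139,0.325]],[[0.39,-0.237,-0.194],[0.084,0.139,0.325]],[[0.39,-0.237,-0.194],[0.084,0.139,0.325]]]' 0.8;  python3 go.py t .5113 .1066 .06 15
```

```text
time_s: 18.25
position: [0.5092, 0.1044, 0.1956]
tool_rot: [[0.967, 0.254, -0.01], [0.254, -0.967, 0.001], [-0.009, -0.003, -1.0]]
ft_force: [-0.5, 0.0, -0.2]
grip_width: 0.068
gripper_force: 0.0
shelf tcp mm [-140.2    9.7  244.8] world [0.5092 0.1044 0.1956]
shift [0.0076, -0.0023, 0.2712] turn [-0.001, 0.003, -0.0014] t 18.25 F [-0.5  0.  -0.2] grip 0.068 0.0
```

```bash
python3 -m handwheel '[[[0.003,-0.002,0.09],[0,0.003,0]],[[0.003,-0.002,0.18],[0,0.003,0]],[[0.003,-0.002,0.24],[0,0.003,0]],[[0.003,-0.002,0.27],[0,0.003,0]],[[0.003,-0.002,0.27],[0,0.003,0]],[[0.003,-0.002,0.27],[0,0.003,0]]]' 0.8;  python3 go.py t .5113 .1066 .006 15
```

```text
time_s: 18.85
position: [0.5105, 0.1065, 0.0614]
tool_rot: [[0.966, 0.258, 0.0], [0.258, -0.966, 0.003], [0.001, -0.002, -1.0]]
ft_force: [0.0, -0.5, 0.5]
grip_width: 0.0683
gripper_force: 0.0
shelf tcp mm [-205.3   10.4  127.4] world [0.5105 0.1065 0.0614]
shift [0.0014, 0.0005, 0.1108] turn [-0.0007, -0.0003, -0.0003] t 18.85 F [ 0.  -0.5  0.5] grip 0.0683 0.0
```

```bash
python3 -m handwheel '[[[0.001,0,0.05],[0,0,0]],[[0.001,0,0.09],[0,0,0]],[[0.001,0,0.106],[0,0,0]],[[0.001,0,0.111],[0,0,0]],[[0.001,0,0.111],[0,0,0]]]' 0.8;  python3 -m handwheel '[[[0,0,0],[0,0,0]],[[0,0,0],[0,0,0]],[[0,0,0],[0,0,0]],[[0,0,0],[0,0,0]],[[0,0,0],[0,0,0]],[[0,0,0],[0,0,0]],[[0,0,0],[0,0,0]],[[0,0,0],[0,0,0]]]' 0 50; python3 go.py t .5113 .1066 .006 15
```

```text
time_s: 19.35
position: [0.5115, 0.1069, 0.0065]
tool_rot: [[0.966, 0.257, 0.002], [0.257, -0.966, 0.003], [0.003, -0.002, -1.0]]
ft_force: [-0.2, 0.0, -0.2]
grip_width: 0.0686
gripper_force: 0.0
time_s: 20.15
position: [0.5115, 0.1069, 0.0066]
tool_rot: [[0.967, 0.257, 0.003], [0.257, -0.967, 0.003], [0.004, -0.002, -1.0]]
ft_force: [-1.3, 0.8, 7.3]
grip_width: 0.0374
gripper_force: 51.2
shelf tcp mm [-231.5   11.2   79.3] world [0.5115 0.1069 0.0066]
shift [-0.0005, 0.0004, 0.0013] turn [-0.0007, -0.0011, -0.0007] t 20.15 F [-1.3  0.8  7.3] grip 0.0374 51.2
```

```bash
python3 -m handwheel '[[[0,0,-0.04],[0,0,0]],[[0,0,-0.1],[0,0,0]],[[0,0,-0.2],[0,0,0]],[[0,0,-0.3],[0,0,0]],[[0,0,-0.4],[0,0,0]],[[0,0,-0.46],[0,0,0]],[[0,0,-0.46],[0,0,0]]]' 0 50; python3 go.py s 70 153 110
```

```text
time_s: 20.85
position: [0.5119, 0.1062, 0.24]
tool_rot: [[0.966, 0.257, 0.01], [0.257, -0.966, 0.003], [0.01, -0.0, -1.0]]
ft_force: [0.3, 0.2, -1.5]
grip_width: 0.0374
gripper_force: 50.9
shelf tcp mm [-121.5   11.8  285.1] world [0.5119 0.1062 0.24  ]
shift [-0.0109, 0.5764, 0.1293] turn [-0.0795, -0.144, -0.3254] t 20.85 F [ 0.3  0.2 -1.5] grip 0.0374 50.9
```

```bash
python3 -m handwheel '[[[-0.01,0.576,0],[-0.08,-0.144,-0.325]],[[-0.01,0.576,0],[-0.08,-0.144,-0.325]],[[-0.01,0.576,0],[-0.08,-0.144,-0.325]],[[-0.01,0.576,0],[-0.08,-0.144,-0.325]],[[-0.01,0.576,0],[-0.08,-0.144,-0.325]],[[-0.01,0.576,0],[-0.08,-0.144,-0.325]],[[-0.01,0.576,0],[-0.08,-0.144,-0.325]],[[-0.01,0.576,0.06],[-0.08,-0.144,-0.325]],[[-0.01,0.576,0.125],[-0.08,-0.144,-0.325]],[[-0.01,0.576,0.125],[-0.08,-0.144,-0.325]]]' 0 50; python3 go.py s 66 153 30
```

```text
time_s: 21.85
position: [0.5775, -0.1723, 0.1668]
tool_rot: [[0.227, 0.964, -0.141], [0.853, -0.266, -0.45], [-0.471, -0.018, -0.882]]
ft_force: [-0.3, -0.1, -2.1]
grip_width: 0.0375
gripper_force: 51.0
shelf tcp mm [ 65.9 149.  102.6] world [ 0.5775 -0.1723  0.1668]
shift [-0.0001, 0.0103, 0.1452] turn [-0.0051, 0.0005, 0.0024] t 21.85 F [-0.3 -0.1 -2.1] grip 0.0375 51.0
```

```bash
python3 -m handwheel '[[[0,0.006,0.06],[-0.003,0,0.002]],[[0,0.006,0.12],[-0.003,0,0.002]],[[0,0.006,0.145],[-0.003,0,0.002]],[[0,0.006,0.145],[-0.003,0,0.002]],[[0,0.006,0.145],[-0.003,0,0.002]]]' 0 50; python3 go.py s 64 153 10
```

```text
time_s: 22.35
position: [0.5739, -0.207, 0.1099]
tool_rot: [[0.239, 0.963, -0.121], [0.849, -0.268, -0.456], [-0.472, 0.007, -0.881]]
ft_force: [0.6, 0.3, -1.5]
grip_width: 0.0379
gripper_force: 51.2
shelf tcp mm [ 69.5 154.8  36.2] world [ 0.5739 -0.207   0.1099]
shift [0.0112, -0.0038, 0.0524] turn [0.0015, 0.001, -0.0016] t 22.35 F [ 0.6  0.3 -1.5] grip 0.0379 51.2
```

```bash
python3 -m handwheel '[[[0.01,-0.003,0.03],[0.001,0.001,-0.001]],[[0.01,-0.003,0.045],[0.001,0.001,-0.001]],[[0.01,-0.003,0.052],[0.001,0.001,-0.001]],[[0.01,-0.003,0.052],[0.001,0.001,-0.001]]]' 0 50; python3 go.py s 62 153 7
```

```text
time_s: 22.75
position: [0.57, -0.2143, 0.0837]
tool_rot: [[0.236, 0.964, -0.124], [0.851, -0.266, -0.453], [-0.469, 0.001, -0.883]]
ft_force: [-0.9, 0.6, -1.9]
grip_width: 0.0374
gripper_force: 51.3
shelf tcp mm [ 64.4 152.9   9.3] world [ 0.57   -0.2143  0.0837]
shift [0.0047, 0.0001, 0.0046] turn [0.0001, -0.0, -0.0004] t 22.75 F [-0.9  0.6 -1.9] grip 0.0374 51.3
```

```bash
python3 -m handwheel '[[[0.002,0,0.002],[0,0,0]],[[0.004,0,0.003],[0,0,0]],[[0.006,0,0.004],[0,0,0]],[[0.007,0,0.006],[0,0,0]],[[0.007,0,0.006],[0,0,0]]]' 0 50; python3 go.py s 60 153 6.5
```

```text
time_s: 23.25
position: [0.5704, -0.2124, 0.0792]
tool_rot: [[0.236, 0.964, -0.124], [0.851, -0.266, -0.452], [-0.469, 0.001, -0.883]]
ft_force: [0.2, 1.1, -0.4]
grip_width: 0.037
gripper_force: 51.4
shelf tcp mm [ 60.5 152.8   6.2] world [ 0.5704 -0.2124  0.0792]
shift [0.0011, 0.0004, -0.0006] turn [0.0001, -0.0001, -0.0003] t 23.25 F [ 0.2  1.1 -0.4] grip 0.037 51.4
```

Board just touched. Nudge to the lip.

```bash
python3 -m handwheel '[[[0.002,0,0.001],[0,0,0]],[[0.004,0,0.002],[0,0,0]],[[0.004,0,0.002],[0,0,0]]]' 0 50; python3 go.py s 60 153 6.5
```

```text
time_s: 23.55
position: [0.5709, -0.2119, 0.0789]
tool_rot: [[0.236, 0.964, -0.123], [0.85, -0.266, -0.455], [-0.471, 0.002, -0.882]]
ft_force: [-1.1, 0.5, 9.0]
grip_width: 0.0373
gripper_force: 52.6
shelf tcp mm [ 59.8 153.2   6.2] world [ 0.5709 -0.2119  0.0789]
shift [-0.0003, -0.0004, -0.0006] turn [0.0006, 0.0005, -0.0006] t 23.55 F [-1.1  0.5  9. ] grip 0.0373 52.6
```

```bash
python3 -m handwheel '[[[0.002,0,-0.001],[0,0,0]],[[0.003,0,-0.001],[0,0,0]],[[0.003,0,-0.001],[0,0,0]]]' 0 50; python3 go.py s 60 153 6.5
```

```text
time_s: 23.85
position: [0.571, -0.2118, 0.079]
tool_rot: [[0.236, 0.964, -0.124], [0.849, -0.267, -0.456], [-0.473, 0.002, -0.881]]
ft_force: [-3.7, -6.4, 9.8]
grip_width: 0.0371
gripper_force: 52.0
shelf tcp mm [ 59.8 153.3   6.4] world [ 0.571  -0.2118  0.079 ]
shift [-0.0004, -0.0005, -0.0002] turn [0.0004, 0.0013, -0.0007] t 23.85 F [-3.7 -6.4  9.8] grip 0.0371 52.0
```

```bash
python3 -m handwheel '[[[0,0,0],[0,0,0]],[[0,0,0],[0,0,0]],[[0,0,0],[0,0,0]],[[0,0,0],[0,0,0]],[[0,0,-0.03],[0,0,0]],[[0,0,-0.08],[0,0,0]],[[0,0,-0.14],[0,0,0]],[[0,0.05,-0.14],[0,0,0]],[[0,0.09,-0.14],[0,0,0]],[[0,0.09,-0.14],[0,0,0]]]' 0.53; python3 -m handwheel '[[[0,0,0],[0,0,0]],[[0,0,0],[0,0,0]],[[0,0,0],[0,0,0]],[[0,0,0],[0,0,0]],[[0,0,0],[0,0,0]],[[0,0,0],[0,0,0]],[[0,0,0],[0,0,0]]]' 0;  python3 go.py s 54 196 9; cat > chk.py <<'E'
from m import *
B=np.load('B.npy');O=B@np.array([.0237,.4535,.0387])
for n in('top','scene'):
    im,d=get_image(n);np.save(n+'_l.npy',im);L=(cloud(n,d)-O)@B*1000
    hsv=cv2.cvtColor(im,cv2.COLOR_RGB2HSV)
    m=(abs(L[...,2]-40)<5)&(L[...,0]>-15)&(L[...,0]<150)&(L[...,1]>2)&(L[...,1]<220)&(hsv[...,2]<110)
    _,l=cv2.connectedComponents(m.astype(np.uint8))
    for i in range(1,l.max()+1):
        P=L[l==i]
        if len(P)>150: print(n,len(P),rect(P/1000),np.percentile(P,[1,50,99],axis=0).round(1).tolist())
E
python3 chk.py
```

```text
time_s: 24.85
position: [0.6245, -0.1904, 0.1383]
tool_rot: [[0.236, 0.964, -0.124], [0.851, -0.266, -0.453], [-0.469, 0.001, -0.883]]
ft_force: [-0.5, -0.6, -1.1]
grip_width: 0.0455
gripper_force: 0.0
time_s: 25.55
position: [0.6231, -0.1901, 0.1388]
tool_rot: [[0.236, 0.964, -0.125], [0.851, -0.266, -0.452], [-0.469, 0.001, -0.883]]
ft_force: [0.5, 0.6, 0.3]
grip_width: -0.0002
gripper_force: 0.0
shelf tcp mm [ 57.2 197.7  75.4] world [ 0.6231 -0.1901  0.1388]
shift [0.0064, -0.0034, 0.1329] turn [0.0, -0.0001, -0.0004] t 25.55 F [0.5 0.6 0.3] grip -0.0002 0.0
top 550 (array([ 93.3, 153.5]), 54.5, 36.8, -0.2) [[66.7, 135.6, 35.5], [93.8, 153.2, 39.5], [119.7, 171.3, 43.9]]
top 1839 (array([84.3, 57. ]), 109.6, 71.7, 90.0) [[53.1, 3.5, 35.7], [90.9, 62.4, 39.8], [119.5, 110.6, 44.0]]
scene 629 (array([33. , 56.6]), 109.1, 65.2, 89.9) [[0.6, 3.2, 35.7], [18.3, 54.8, 40.3], [64.3, 109.8, 43.7]]
scene 346 (array([ 34.4, 152.5]), 68.9, 38.6, 0.4) [[0.7, 133.7, 35.8], [22.8, 157.1, 40.2], [67.3, 171.4, 43.3]]
```

Narrow lies at y 134–172, squarely; first two are tight at 0–110. Push.

```bash
python3 -m handwheel '[[[0.006,0,0.06],[0,0,0]],[[0.006,0,0.11],[0,0,0]],[[0.006,0,0.13],[0,0,0]],[[0.006,0,0.133],[0,0,0]],[[0.006,0,0.133],[0,0,0]]]' 0;  python3 go.py s 54 162.5 9
```

```text
time_s: 26.15
position: [0.616, -0.2176, 0.0794]
tool_rot: [[0.236, 0.964, -0.124], [0.851, -0.266, -0.453], [-0.469, 0.002, -0.883]]
ft_force: [-0.6, -0.6, 0.0]
grip_width: 0.0
gripper_force: 0.0
shelf tcp mm [ 54.4 198.2   9.7] world [ 0.616  -0.2176  0.0794]
shift [0.0007, -0.0713, 0.0013] turn [0.0003, -0.0, -0.0005] t 26.15 F [-0.6 -0.6  0. ] grip 0.0 0.0
```

```bash
python3 -m handwheel '[[[0,-0.01,0],[0,0,0]],[[0,-0.018,0],[0,0,0]],[[0,-0.024,0],[0,0,0]],[[0,-0.03,0],[0,0,0]],[[0,-0.036,0],[0,0,0]],[[0,-0.042,0],[0,0,0]],[[0,-0.048,0],[0,0,0]],[[0,-0.054,0],[0,0,0]],[[0,-0.06,0],[0,0,0]],[[0,-0.062,0],[0,0,0]]]' 0;  python3 go.py s 54 162.5 9
```

```text
time_s: 27.15
position: [0.5854, -0.2093, 0.0786]
tool_rot: [[0.235, 0.964, -0.125], [0.851, -0.266, -0.452], [-0.469, 0.0, -0.883]]
ft_force: [2.0, 0.0, 1.1]
grip_width: 0.0001
gripper_force: 1.1
shelf tcp mm [ 54.1 166.5   9. ] world [ 0.5854 -0.2093  0.0786]
shift [0.0003, -0.0079, -0.0001] turn [-0.0, -0.0001, -0.0003] t 27.15 F [2.  0.  1.1] grip 0.0001 1.1
```

```bash
python3 -m handwheel '[[[0,-0.004,0],[0,0,0]],[[0,-0.008,0],[0,0,0]],[[0,-0.012,0],[0,0,0]],[[0,-0.015,0],[0,0,0]],[[0,-0.016,0],[0,0,0]],[[0,-0.016,0],[0,0,0]]]' 0;  python3 go.py s 54 162.5 9; python3 -m handwheel '[[[0,0.01,0],[0,0,0]],[[0,0.03,0],[0,0,0]],[[0,0.03,0],[0,0,0]],[[0,0.03,-0.05],[0,0,0]],[[0,0.03,-0.12],[0,0,0]],[[0,0.06,-0.2],[0,0,0]],[[0,0.12,-0.28],[0,0,0]],[[0,0.2,-0.3],[0,0,0]],[[0,0.2,-0.3],[0,0,0]]]' 0;python3 chk.py; python3 - <<'E'
from h import *
a=np.load('top_l.npy')[125:295,375:510];b=np.load('scene_l.npy')[140:300,50:230]
save(np.hstack([cv2.resize(a,(400,504)),cv2.resize(b,(400,504))]),'fin.png')
E
```

```text
time_s: 27.75
position: [0.5815, -0.2078, 0.0793]
tool_rot: [[0.237, 0.965, -0.115], [0.851, -0.263, -0.454], [-0.468, 0.01, -0.883]]
ft_force: [18.0, -2.2, -2.6]
grip_width: -0.0002
gripper_force: 8.8
shelf tcp mm [ 54.1 162.3   9.7] world [ 0.5815 -0.2078  0.0793]
shift [0.0002, 0.0004, 0.0015] turn [0.0031, -0.0004, -0.0008] t 27.75 F [18.  -2.2 -2.6] grip -0.0002 8.8
time_s: 28.65
position: [0.6959, -0.1663, 0.2116]
tool_rot: [[0.237, 0.964, -0.121], [0.851, -0.266, -0.453], [-0.469, 0.004, -0.883]]
ft_force: [0.1, -0.9, -0.3]
grip_width: -0.0
gripper_force: 0.0
top 3716 (array([69.7, 76. ]), 147.9, 101.8, 89.8) [[25.3, 3.8, 35.6], [75.7, 78.2, 39.8], [119.4, 147.3, 43.9]]
scene 1269 (array([49.9, 75.8]), 147.5, 99.3, 90.0) [[0.7, 3.0, 35.4], [34.8, 101.9, 40.2], [95.3, 148.1, 43.5]]
```

View pics/fin.png

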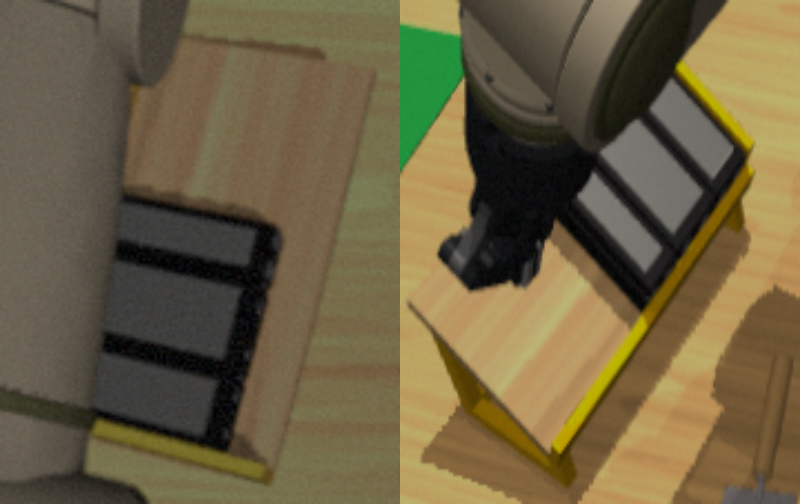

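Picture: three cases in a contiguous row (scene crop (650,180)), ends in line at the top view. Check per-case ends with the arm clear.

```bash
python3 -m handwheel '[[[-0.1,0.3,-0.3],[0,0,0]],[[-0.1,0.3,-0.3],[0,0,0]],[[-0.1,0.3,-0.3],[0,0,0]],[[-0.1,0.3,-0.3],[0,0,0]],[[-0.1,0.3,-0.3],[0,0,0]],[[-0.1,0.3,-0.3],[0,0,0]]]' 0; python3 - <<'E'
from m import *
B=np.load('B.npy');O=B@np.array([.0237,.4535,.0387])
im={}
for n in('top','scene'):
    im[n],d=get_image(n);o,r,_=rays(n,np.argwhere(np.ones((420,560)))[:,::-1])
    # intersect rays with lid plane z=40mm
    k=B[:,2];c=k@O+.04;P=o+r*((c-o@k)/(r@k))[:,None];L=((P-O)@B*1000).reshape(420,560,3)
    D=((cloud(n,d)-O)@B*1000)[...,2]
    v=cv2.cvtColor(im[n],cv2.COLOR_RGB2HSV)[...,2]
    m=(abs(D-40)<5)&(v<120)&(L[...,0]>-12)&(L[...,0]<145)&(L[...,1]>2)&(L[...,1]<160)
    for y0,y1 in((8,25),(25,42),(56,80),(80,104),(114,129),(129,144)):
        q=L[m&(L[...,1]>y0)&(L[...,1]<y1)]
        print(n,(y0,y1),len(q),'x',np.percentile(q[:,0],[.5,99.5]).round(1))
    for x0,x1 in((10,40),(80,112)):
        q=L[m&(L[...,0]>x0)&(L[...,0]<x1)];print('y max',x0,np.percentile(q[:,1],[.5,99.5]).round(1) if len(q) else None)
a=im['top'][110:300,370:520];b=im['scene'][140:300,50:230]
save(np.hstack([cv2.resize(a,(400,504)),cv2.resize(b,(400,504))]),'fin2.png')
E
```

```text
time_s: 29.35
position: [0.7534, -0.1745, 0.3167]
tool_rot: [[0.237, 0.967, -0.094], [0.85, -0.253, -0.463], [-0.471, 0.029, -0.882]]
ft_force: [-0.3, 0.4, -0.2]
grip_width: -0.0
gripper_force: 0.0
top (8, 25) 279 x [ 62.3 120. ]
top (25, 42) 324 x [ 51.4 120.5]
top (56, 80) 656 x [ 22.5 120.1]
top (80, 104) 653 x [ 21.3 120. ]
top (114, 129) 412 x [ 20.3 120.2]
top (129, 144) 411 x [ 20.2 120.5]
y max 10 [ 44.3 149.2]
y max 80 [  2.7 147.4]
scene (8, 25) 356 x [  1.2 120.1]
scene (25, 42) 368 x [  0.  119.5]
scene (56, 80) 546 x [1.000e-01 1.192e+02]
scene (80, 104) 520 x [  0.2 119.4]
scene (114, 129) 313 x [  0.2 119.3]
scene (129, 144) 302 x [  0.3 119.2]
y max 10 [  3.  149.4]
y max 80 [  2.7 149.3]
```

View pics/fin2.png

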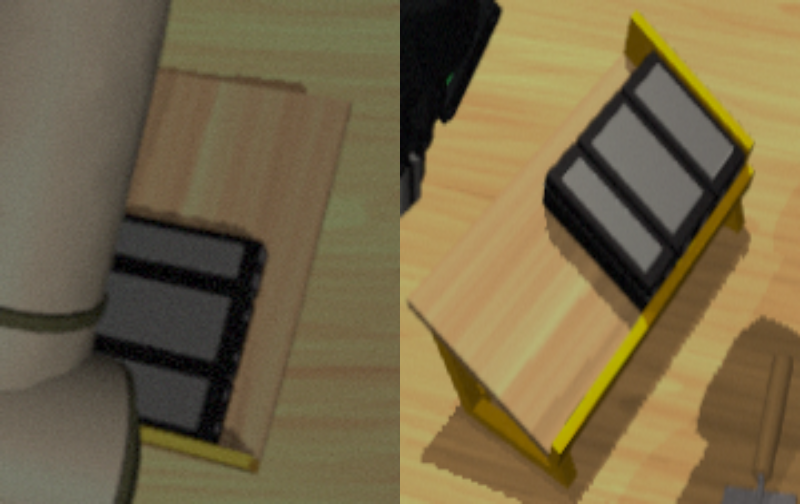

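All three cases are flush: x 0–120, y 0–148, square and without gaps. Robot is clear, so I hand in.

```bash
python3 -c "from rig import *;print(close_job())"
```

```text
the job is handed in; nothing more can be done
None
```

The job is handed in at about 29 s: by the final camera check all three cases sit square and gap-free against the plate and lip. I closed the gripper on the wide case just after releasing it, so I lifted it again and set it back down still held.

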